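# Scan a sample tube and hold it over the reader

### The arm

A 7-joint arm with a two-finger parallel gripper is mounted at the origin on a cart in front of the work surface, level with it; the furniture and walls round the work are solid. World frame = base frame: x ahead of the robot, y to its left, z up, the work surface at z = 0. Lengths are in m, angles in rad, forces in N, time in s.
With the tool pointing down it reaches from about 0.4 to 0.85 m from the base axis. Payload 10.4 kg.
Tool frame: the origin (TCP) lies midway between the tips of the shut fingers; the grasp point (between the pads) lies 19 mm behind it (robot.hold_point_z is the distance from the TCP to the grasp point, in m); z points along the fingers, y is the direction in which the jaws open and shut (so a half turn about z gives the same grasp; the last joint's range is limited). The gripper opens to 85 mm and grips with 20 to 120 N. Pads are 22 mm wide; open, the fingers measure 114 mm over their backs; the gripper's body (76 mm by 85 mm) begins 54 mm behind the grasp point. The pads swing forward as they close: fully open they stand 13 mm farther back than shut.
Start: joints at [-1.202, 0.332, -0.065, 1.46, 0.022, 1.35, -0.088], TCP at [0.239, 0.578, 0.231] pointing down, gripper open.
Joint ranges: [-2.6, 2.6], [-0.5, 2.12], [-1.47, 1.34], [0.16, 2.42], [-1.27, 4.41], [0.06, 2.06], [-2.6, 2.6]. Speed limits (rad/s): [2.22, 2.22, 2.79, 2.79, 3.14, 3.14, 3.14].

### API

Orientations are given as a unit quaternion [w, x, y, z].
In Python, from rig import robot, snapshot, close_job gives the robot as it stands. The module is installed in compiled form; this text tells all that it offers.
- The arm moves only by the tool jog_arm, never from a script. Its argument "increments" is text: rows parted by semicolons, each of 5 numbers parted by spaces: the shift along the world's x, y, z in m, then the turn about the world's z in rad, then the finger opening in m, from 0 to 0.0854. A call has 1 to 10 rows; each row shifts and turns the pose as measured when the row begins; what a row does not reach is not made up. A row lasts 1/10 s, in which the tool goes at most 50 mm and 8.59 degrees, less where a joint would pass 70% of its speed; a pose out of reach is approached as far as the arm can. A call is refused whole if a number of a shift passes 0.05 or a number of a turn 0.15, either way. A call with a gripper value outside its range is refused whole. The fingers move at their own pace and stop on an object; "force" is the grip in N (left out, the last holds). Time passes only in rows, so rows that do not move let the fingers close. It gives the time, the measured TCP pose, the force and the opening at its end, in the units of the state.
- robot.observe(): the state, without advancing time (a new reading comes with each control period).
- snapshot(name): name is "side" or "top" or "wrist"; returns a dict with "color" (384x512x3 uint8, red, green, blue), "z_map" (384x512 float32, m along the optical axis (not along the pixel's ray), 0 where there is no reading), "K" (3x3 intrinsics, pixels), "rvec" (rotation vector, rad) and "tvec" (3), from world to camera coordinates, as OpenCV has them. Camera axes: x right, y down, z forward; pixel columns grow to the right and rows downward; lengths in m; the calibration is good to about 2 mm. A picture is of the moment at which its call begins.
- close_job(): hands the job in, once; it reports no verdict.
The state is a dict: "time": time; "joints": joint angles; "qvel": joint speeds; "effort": joint torques, N m; "tcp_pos": TCP position; "orientation": TCP orientation; "force": force on the tool from outside, world axes, zero at the start; "torque": the same for the moment, N m; "width": opening from 0.0 (shut) to 1.0 (fully open).
Only numpy, scipy, OpenCV 4.12 (cv2) and the standard library are available. Lean on these libraries where they do the work, as an engineer would, in place of code of your own. Each camera call takes 0.05 s, during which the arm holds its last target.

### The job

Turn the capped sample tube so that its label and tab squarely face the window of the scanner block just in front of it, and keep it there, upright and on or close to the worktop, for a second. Then lift it higher than the tallest bottle, carry it over the row of bottles without disturbing any of them, and finish while still holding it: upright and still, centred about a centimetre above the round well of the reader, tab pointing out over the gap between the two ribs, not touching the reader at any time.

Things in the scene. Friction and masses are not known exactly. Their poses are not given: they have to be found in the camera images.
- tube: Upright sample tube, 100 mm tall, about 60 g: clear body 32 mm in diameter; ribbed white cap (fixed) 34 mm in diameter from z = 66 to 100 mm: grasp it there. A collar at z = 44 to 50 mm, 37 mm across, carries one grey tab 7 mm wide, sticking out to 30 mm from the axis; below it, same side, a label with dark bars. Origin: centre of underside; z up its axis, x out through tab and label.
- tube_tab (a point): Outer end of the tube's tab: 30 mm out from the tube's axis along its x, 47 mm above its underside.
- scanner: Code scanner: fixed white block, 50 (x) x 70 (y) x 74 mm tall, on a foot 84 mm wide, with one dark window in its front. Origin: centre of its underside on the worktop; its -x axis points out of the window, to where the tube stands. The tube's axis starts 68 to 98 mm before the window.
- scanner_window (a point): Centre of the scanner's window: 27 mm before the scanner's origin (its -x), 36 mm above the worktop.
- reader: Sample reader: fixed white casing 144 (x) x 116 mm (y), deck 60 mm high, sloping panel with dark display at the front (-x). In the deck a round well 47 mm wide, 42 mm deep. On its +y side two ribs, 11 mm above the deck, 27 to 41 mm from the well's centre, with a 12 mm gap for the tube's tab: the tube's x must point along the reader's +y. Origin: centre of underside.
- reader_well (a point): Centre of the well's mouth, level with the deck: 20 mm from the reader's origin along its x, 60 mm above the worktop. Axes as the reader's.
- dropper_a: Small white eye-drop bottle, 25 mm in diameter, 80 mm tall, loose bystander. Origin: centre of its underside.
- dropper_b: Small white eye-drop bottle, 25 mm in diameter, 88 mm tall, loose bystander. Origin: centre of its underside.
- dropper_c: Small white eye-drop bottle, 25 mm in diameter, 84 mm tall, loose bystander. Origin: centre of its underside.
- bottle: Flat bottle with a pointed nozzle, 34 x 52 mm, 132 mm tall, the tallest of the row, loose bystander. Origin: centre of its underside.
- pot: Low round black screw pot, 66 mm in diameter, 33 mm tall, loose bystander at the back. Origin: centre of its underside.
Things that resemble listed ones, but are neither listed nor needed, are in the scene too. Leave any purple look-alike of the scanner alone. What is shaped like the tube but orange is not meant.

How it is judged:
On the way, in this order (a step that is already met when the one before it is completed fails the run):
1. for 0.5 s the tube's x axis points at the window's centre (within 18 mm sideways, window 40 to 120 mm from the tube's axis), tube upright, underside under 30 mm above the worktop (y of scanner_window in the frame of tube between -0.018 and 0.018 m and x of scanner_window in the frame of tube between 0.04 and 0.12 m and angle between tube's own z axis and vertical below 0.12 rad and height (world z) of tube below 0.03 m), for 0.5 s.
2. the tube is lifted with its underside at least 130 mm above the worktop (height (world z) of tube above 0.13 m), for 0.1 s.
At the end, for the whole second after the job is handed in: The gripper holds the tube still and upright (0.12 rad), axis within 7 mm of the well's centre, underside 3 to 20 mm above the deck and touching nothing of the reader, tab towards the gap between the ribs within 0.2 rad; bottles and pot upright, within 30 mm of their starts (horizontal distance between tube and reader_well below 0.007 m and z of tube in the frame of reader_well between 0.003 and 0.02 m and angle between tube's own z axis and vertical below 0.12 rad and angle between the x axis of tube and the y axis of reader, either way round below 0.2 rad and y of tube_tab in the frame of reader above 0.01 m and contact force between tube and the fingers above 1 N and contact force between tube and reader below 0.05 N and linear speed of tube below 0.01 m/s and angular speed of tube below 0.1 rad/s and distance of each of dropper_a, dropper_b, dropper_c, bottle, pot from where it was at the start of the episode below 0.03 m and angle between each of dropper_a, dropper_b, dropper_c, bottle, pot's own z axis and vertical below 0.4 rad); the arm keeps its last pose, push and grip.
It fails at once if a bottle or the pot is moved more than 30 mm or tipped (distance of any of dropper_a, dropper_b, dropper_c, bottle, pot from where it was at the start of the episode above 0.03 m or angle between any of dropper_a, dropper_b, dropper_c, bottle, pot's own z axis and vertical above 0.4 rad).
It fails at once if the tube or the arm touches the reader (contact force between any of tube, the arm, the fingers and reader above 0.3 N).
It also fails if it takes over 42 s, if anything falls off the work surface, if the arm or the gripper's body presses on something with over 40 N, if the wrist force passes 120 N, or if a joint passes its speed limit or range.

## Working session

There is one attempt and no reset: what is moved stays moved. The work goes in short steps, Python scripts to look and compute and a tool call to move; the robot and the scene stay as the last step left them, time stands still between calls to the robot, and variables do not carry over. Pictures are saved under pics/ and viewed, and the job is handed in when it is done.

Besides the shell and the picture viewer there is one more tool, called after ">>>" by a JSON object that holds its "method" and its "body". jog_arm: Moves the arm, as the interface text tells. Its arguments: {"type":"object","properties":{"increments":{"type":"string"},"force":{"type":"number"}},"required":["increments"]}

```bash
mkdir -p pics; cat > h.py <<'E'
import numpy as np, cv2
from rig import robot, snapshot, close_job
def snap(name,fn):
    s=snapshot(name); np.savez('pics/'+fn+'.npz',**s)
    cv2.imwrite('pics/'+fn+'.png',cv2.cvtColor(s['color'],cv2.COLOR_RGB2BGR)); return s
def load(fn): return dict(np.load('pics/'+fn+'.npz'))
def world(s):
    K=s['K'];R=cv2.Rodrigues(s['rvec'])[0];t=s['tvec'].ravel()
    v,u=np.mgrid[:384,:512];z=s['z_map']
    P=np.stack([(u-K[0,2])/K[0,0]*z,(v-K[1,2])/K[1,1]*z,z],-1)
    return (P-t)@R
def ray(s,u,v,h):
    K=s['K'];R=cv2.Rodrigues(s['rvec'])[0];t=s['tvec'].ravel()
    c=-R.T@t; d=R.T@np.linalg.inv(K)@np.array([u,v,1.]); return c+d*(h-c[2])/d[2]
def proj(s,p):
    return cv2.projectPoints(np.array(p,float).reshape(-1,3),s['rvec'],s['tvec'],s['K'],None)[0].reshape(-1,2)
E
python3 - <<'E'
from h import *
for n in ['side','top','wrist']:
    s=snap(n,n+'0'); R=cv2.Rodrigues(s['rvec'])[0]; print(n,-R.T@s['tvec'].ravel(),R[2],s['K'][0,0])
o=robot.observe(); print(o['time'],o['tcp_pos'],o['orientation'],o['width'],robot.hold_point_z)
E
```

```text
side [0.00529074 0.59649995 0.47984711] [ 0.60749936 -0.65193819 -0.45378533] 406.3258611475348
top [ 0.39495935 -0.02586075  1.12143719] [ 1.71541897e-01 -2.81148783e-05 -9.85176825e-01] 433.645401837107
wrist [0.17822822 0.60120699 0.374579  ] [ 0.2433545  -0.10214756 -0.96454365] 285.6856310854106
0.15 [0.23854274 0.57737953 0.23070372] [-9.15759924e-05  1.94626296e-01  9.80877319e-01 -5.31694476e-04] 1.000003566322676 0.0187
```

View pics/side0.png

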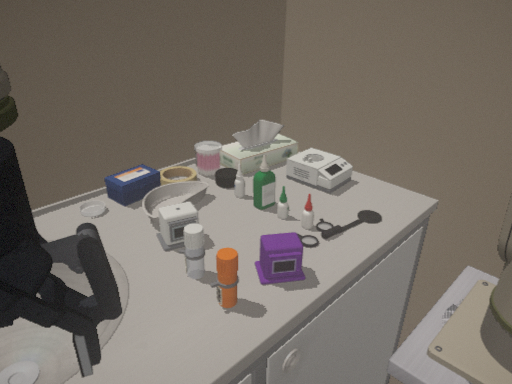

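View pics/top0.png

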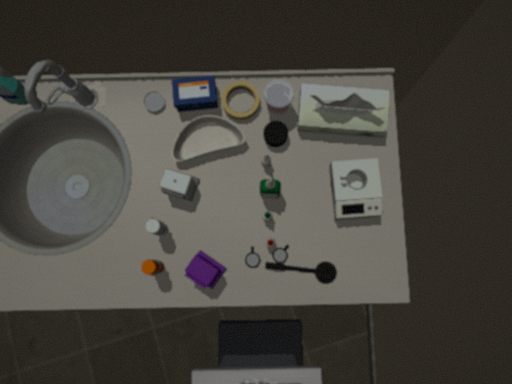

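View pics/wrist0.png

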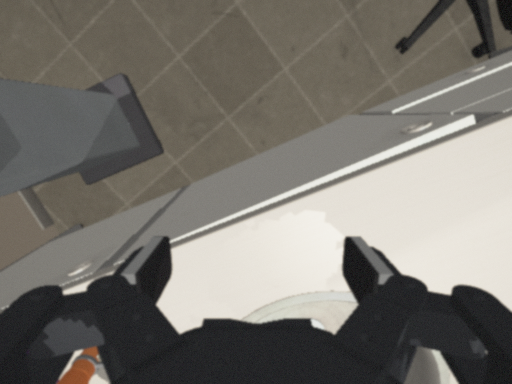

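```bash
python3 - <<'E'
from h import *
t=load('top0');s=load('side0')
a=cv2.cvtColor(t['color'],cv2.COLOR_RGB2BGR);b=cv2.cvtColor(s['color'],cv2.COLOR_RGB2BGR)
def crop(im,u0,v0,u1,v1,w): 
    c=im[v0:v1,u0:u1]; return cv2.resize(c,(w,int(w*c.shape[0]/c.shape[1])),interpolation=cv2.INTER_CUBIC)
cv2.imwrite('pics/c1.png',crop(a,130,150,230,225+65,640)[:600])
cv2.imwrite('pics/c2.png',crop(a,320,150,395,225,600))
cv2.imwrite('pics/c3.png',crop(b,140,190,320,320,780))
cv2.imwrite('pics/c4.png',crop(b,210,130,390,250,780))
for n,c in (('top',t),('side',s)):
    W=world(c)
    pts={'top':[(152,226),(158,227),(178,178),(180,190),(357,170),(352,180),(340,190),(276,133),(266,161),(270,185),(268,215),(270,243)],'side':[(194,235),(180,215),(313,160),(265,165)]}[n]
    for u,v in pts: print(n,u,v,W[v,u].round(3))
E
```

```text
top 152 226 [0.496 0.236 0.104]
top 158 227 [0.494 0.223 0.098]
top 178 178 [0.615 0.182 0.076]
top 180 190 [0.586 0.177 0.074]
top 357 170 [ 0.632 -0.265  0.052]
top 352 180 [ 0.613 -0.258  0.019]
top 340 190 [ 0.581 -0.218  0.058]
top 276 133 [ 0.739 -0.064  0.033]
top 266 161 [ 0.66  -0.036  0.051]
top 270 185 [ 0.587 -0.043  0.11 ]
top 268 215 [ 0.521 -0.038  0.06 ]
top 270 243 [ 0.452 -0.041  0.069]
side 194 235 [0.485 0.247 0.096]
side 180 215 [0.588 0.201 0.073]
side 313 160 [ 0.623 -0.278  0.043]
side 265 165 [ 0.587 -0.039  0.109]
```

```bash
ls pics
```

```text
c1.png
c2.png
c3.png
c4.png
side0.npz
side0.png
top0.npz
top0.png
wrist0.npz
wrist0.png
```

View pics/c1.png

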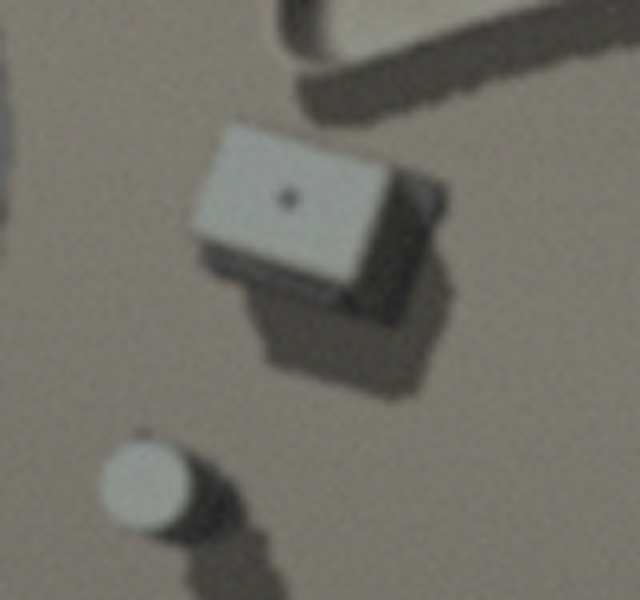

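View pics/c2.png

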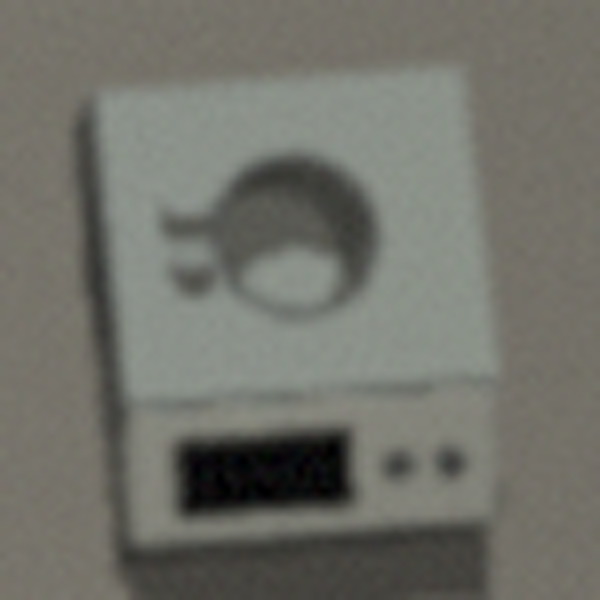

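View pics/c3.png

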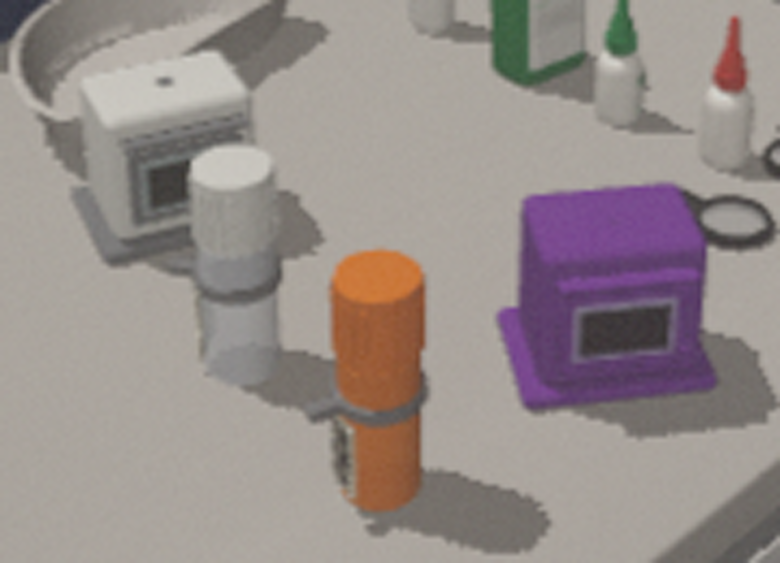

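View pics/c4.png

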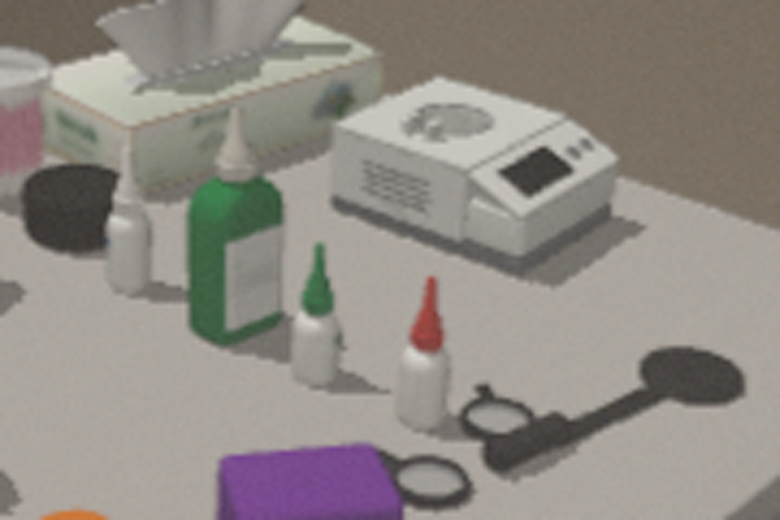

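```bash
python3 - <<'E'
from h import *
t=load('top0');s=load('side0')
def c1(x,y): return 130+x/6.4-.42,150+y/6.4-.42
def c2(x,y): return 320+x/8-.44,150+y/8-.44
def c3(x,y): return 140+x/4.333-.4,190+y/4.333-.4
T=ray(t,*c1(146,486),.1); print('tube top',T, 'side', ray(s,*c3(233,167),.1))
tt=ray(t,*c1(144,434),.047); ts=ray(s,*c3(175,262),.047); print('tab',tt,ts)
q=[ray(t,*c1(*p),.074)[:2] for p in [(230,122),(388,167),(352,283),(192,232)]]
q=np.array(q);print('scanner',q.mean(0),[np.linalg.norm(q[i]-q[i-1]) for i in range(4)])
f=q[3]+q[2]-q[0]-q[1]; e=q[1]+q[2]-q[0]-q[3]; print('front dir',f,np.arctan2(f[1],f[0]),np.arctan2(e[1],e[0])-np.pi/2)
# window in side
print('window side @.036',ray(s,*c3(170,185),.036))
# depth clouds
W=world(t);Ws=world(s)
for n,A in(('top',W),('side',Ws)):
    m=(A[...,2]>.09)&(A[...,2]<.11)&(np.hypot(A[...,0]-.5,A[...,1]-.235)<.035)
    print(n,m.sum(),A[m].mean(0))
    m=(A[...,2]>.068)&(A[...,2]<.08)&(np.hypot(A[...,0]-.6,A[...,1]-.18)<.06)
    r=cv2.minAreaRect(A[m][:,:2].astype(np.float32)*1000);print(n,r, A[m][:,2].mean())
r=np.array([ray(t,*c2(*p),.06)[:2] for p in [(97,92),(464,68),(498,380),(128,403)]])
e=r[1]+r[2]-r[0]-r[3]; f=r[0]+r[1]-r[2]-r[3]
print('deck',r,r.mean(0),np.arctan2(f[1],f[0]),np.arctan2(e[1],e[0])+np.pi/2,[np.linalg.norm(r[i]-r[i-1]) for i in range(4)])
print('well',ray(t,*c2(298,235),.06), [ray(t,*c2(*p),.06)[:2].round(4).tolist() for p in [(218,238),(378,238),(296,152),(298,320)]])
print('well side',ray(s,210+450/4.333-.4,130+121/4.333-.4,.06))
print('deck z', np.median(W[160:190,333:340][...,2]),Ws[157:160,293:298][...,2])
E
```

```text
tube top [0.4971864  0.23617282 0.1       ] side [0.49743298 0.23760684 0.1       ]
tab [0.52279329 0.25103223 0.047     ] [0.52392573 0.25077168 0.047     ]
scanner [0.60872826 0.18981868] [np.float64(0.04519673403519141), np.float64(0.06421564503738465), np.float64(0.04706948836831593), np.float64(0.06525721795709293)]
front dir [-0.08816209  0.02719336] 2.8424041380063843 -3.4572856902882476
window side @.036 [0.5881162  0.20734297 0.036     ]
top 172 [0.49732368 0.23605556 0.09923075]
top ((607.0565795898438, 191.48370361328125), (71.05616760253906, 53.7584228515625), 69.52011108398438) 0.0731142898681315
side 253 [0.4935738  0.24199135 0.09823482]
side ((609.0965576171875, 193.24566650390625), (68.74263000488281, 53.633304595947266), 70.01483917236328) 0.07372901467571936
deck [[ 0.65451221 -0.20075698]
 [ 0.65988241 -0.31646625]
 [ 0.56038269 -0.32050446]
 [ 0.55551099 -0.20568815]] [ 0.60757207 -0.26085396] 0.04515487044784492 0.0443992493054155 [np.float64(0.0991239521116659), np.float64(0.11583382620164057), np.float64(0.0995816287425643), np.float64(0.1149196226846288)]
well [ 0.60741114 -0.26125126  0.06      ] [[0.607, -0.2363], [0.6059, -0.2861], [0.6339, -0.2621], [0.5805, -0.2597]]
well side [ 0.60866829 -0.25891596  0.06      ]
deck z 0.0593655779450223 [[0.06007257 0.06008157 0.06049317 0.06097122 0.05913392]
 [0.06204069 0.06044982 0.06079779 0.05911122 0.06125297]
 [0.06080999 0.06122865 0.05997235 0.06049857 0.06180855]]
```

>>> {"method": "jog_arm", "body": {"increments": "0.026 -0.034 0 -0.1 0.06;0.026 -0.034 0 -0.1 0.06;0.026 -0.034 0 -0.1 0.06;0.026 -0.034 0 -0.1 0.06;0.026 -0.034 0 -0.1 0.06;0.026 -0.034 0 -0.1 0.06;0.026 -0.034 0 -0.1 0.06;0.026 -0.034 0 -0.1 0.06;0.026 -0.034 0 -0.1 0.06;0.026 -0.034 0 -0.1 0.06", "force": 40}}

```text
time: 1.15
tcp_pos: [0.4987, 0.2272, 0.2278]
orientation: [-0.003, 0.651, 0.759, -0.001]
force: [0.9, 0.4, 0.5]
width: 0.704
```

>>> {"method": "jog_arm", "body": {"increments": "-0.002 0.009 0.002 0 0.06;0 0 0 0 0.06"}}

```text
time: 1.35
tcp_pos: [0.5002, 0.2294, 0.2297]
orientation: [-0.002, 0.656, 0.755, -0.001]
force: [-1.4, 0.7, -0.1]
width: 0.7
```

```bash
python3 - <<'E'
from h import *
s=snap('wrist','wrist1');R=cv2.Rodrigues(s['rvec'])[0]; print(-R.T@s['tvec'].ravel(),R[2])
print(robot.observe()['tcp_pos'])
E
```

```text
[0.49268705 0.29348895 0.37372152] [ 0.03301969 -0.26047153 -0.96491672]
[0.50067347 0.22787042 0.2295773 ]
```

View pics/wrist1.png

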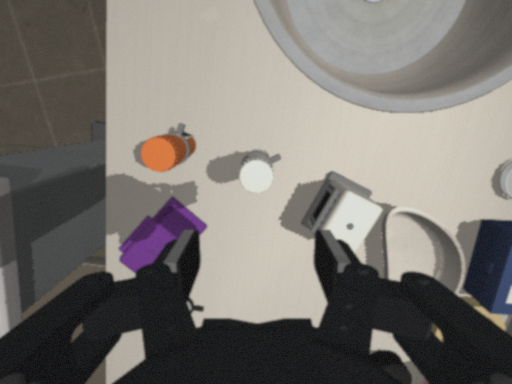

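```bash
python3 - <<'E'
from h import *
s=load('wrist1')
im=s['color'].astype(int)
g=cv2.cvtColor(s['color'],cv2.COLOR_RGB2HSV)
m=((g[...,2]>215)&(g[...,1]<25)).astype(np.uint8); m[:150]=0;m[200:]=0;m[:,:235]=0;m[:,280:]=0
n,l,st,c=cv2.connectedComponentsWithStats(m); print(st,c)
cv2.imwrite('pics/w1c.png',cv2.resize(cv2.cvtColor(s['color'],cv2.COLOR_RGB2BGR)[130:260,220:400],(792,572),interpolation=cv2.INTER_CUBIC))
print('cap',ray(s,256.5,177,.1),'tab',ray(s,280,157,.047))
W=world(s); m=(W[...,2]>.09)&(W[...,2]<.11)&(np.hypot(W[...,0]-.5,W[...,1]-.235)<.035)
print(W[m].mean(0),m.sum())
E
```

```text
[[     0      0    512    384 195849]
 [   241    161     32     31    759]] [[255.49742404 191.55908889]
 [256.16469038 176.25296443]]
cap [0.49968148 0.23518909 0.1       ] tab [0.52445404 0.2508468  0.047     ]
[0.49869652 0.23716267 0.10086068] 964
```

View pics/w1c.png

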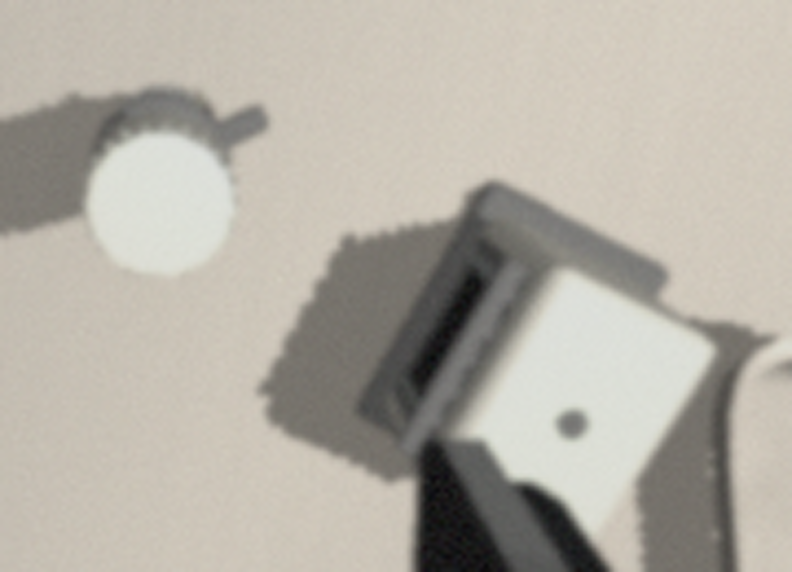

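>>> {"method": "jog_arm", "body": {"increments": "-0.001 0.006 -0.03 0 0.06;0 0.003 -0.03 0 0.06;0 0 -0.03 0 0.06;0 0 -0.02 0 0.06;0 0 0 0 0.06"}}

```text
time: 1.9
tcp_pos: [0.497, 0.2401, 0.1162]
orientation: [-0.001, 0.653, 0.757, -0.001]
force: [-1.0, 0.6, 1.3]
width: 0.7
```

>>> {"method": "jog_arm", "body": {"increments": "0.0015 -0.004 0 0 0.06;0 0 0 0 0.06;0 0 0 0 0.06"}}

```text
time: 2.2
tcp_pos: [0.4989, 0.2371, 0.1187]
orientation: [-0.001, 0.652, 0.758, 0.0]
force: [-0.8, 1.0, 0.3]
width: 0.701
```

>>> {"method": "jog_arm", "body": {"increments": "0 -0.001 -0.02 0 0.06;0 0 -0.02 0 0.06;0 0 -0.012 0 0.06;0 0 0 0 0.06;0 0 0 0 0.06"}}

```text
time: 2.7
tcp_pos: [0.502, 0.2379, 0.0706]
orientation: [-0.0, 0.652, 0.758, 0.005]
force: [-0.0, -0.2, 0.8]
width: 0.702
```

```bash
python3 - <<'E'
from h import *
print(robot.observe()['tcp_pos'],robot.observe()['force'])
s=snap('wrist','wrist2')
s=snap('side','side2')
E
```

```text
[0.50204997 0.23793126 0.07062899] [-0.04344313 -0.21122705  0.81402668]
```

View pics/wrist2.png

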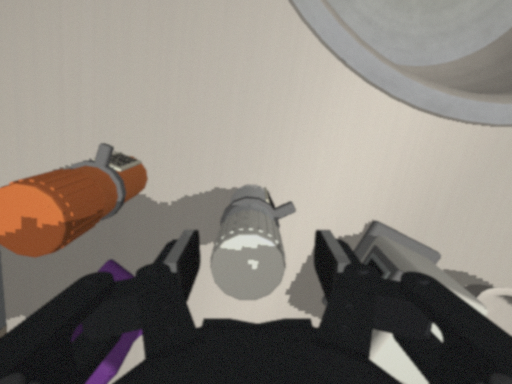

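View pics/side2.png

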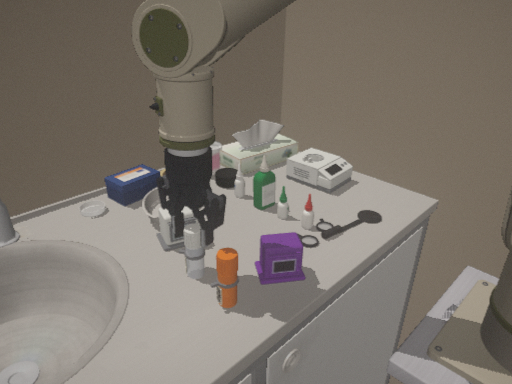

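>>> {"method": "jog_arm", "body": {"increments": "-0.0035 -0.001 -0.003 0 0.06;0 0 0 0 0.06;0 0 0 0 0.04;0 0 0 0 0.03;0 0 0 0 0.025;0 0 0 0 0.025;0 0 0 0 0.025", "force": 35}}

```text
time: 3.5
tcp_pos: [0.4991, 0.2375, 0.0694]
orientation: [0.0, 0.652, 0.758, 0.006]
force: [-0.5, 0.3, 0.7]
width: 0.387
```

```bash
python3 - <<'E'
from h import *
o=robot.observe();print(o['tcp_pos'],o['orientation'],o['force'],o['width'],o['joints'])
s=snap('wrist','wrist3')
E
```

```text
[0.49907259 0.23746705 0.06941619] [2.57180417e-04 6.51724188e-01 7.58429841e-01 6.30027771e-03] [-0.46695823  0.34855627  0.69710519] 0.3869071459646551 [-0.76618203  0.32020988  0.28124853  1.85720434 -0.11118606  0.96684602
 -0.28524318]
```

View pics/wrist3.png

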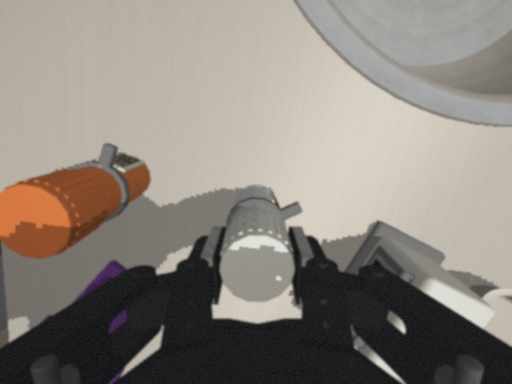

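>>> {"method": "jog_arm", "body": {"increments": "0 0 0.006 0 0.025;0 0 0.002 -0.1 0.025;0 0 0 -0.14 0.025;0 0 0 -0.14 0.025;0 0 0 -0.14 0.025;0 0 0 -0.14 0.025;0 0 0 -0.14 0.025;0 0 0 -0.14 0.025;0 0 0 0 0.025;0 0 0 0 0.025", "force": 45}}

```text
time: 4.55
tcp_pos: [0.4997, 0.2378, 0.0811]
orientation: [0.003, 0.931, 0.366, 0.006]
force: [-0.4, -0.5, -0.8]
width: 0.378
```

```bash
python3 - <<'E'
from h import *
from scipy.spatial.transform import Rotation as Ro
o=robot.observe();q=o['orientation'];Y=Ro.from_quat([q[1],q[2],q[3],q[0]]).as_matrix();print(np.arctan2(Y[1,1],Y[0,1]),Y[:,2],o['tcp_pos'],o['width'],o['joints'].round(2) if hasattr(o['joints'],'round') else o['joints'])
q=[0.00025,.65172,.75843,.0063];Z=Ro.from_quat([q[1],q[2],q[3],q[0]]).as_matrix();print(np.arctan2(Z[1,1],Z[0,1]))
s=snap('wrist','wrist4')
s=snap('side','side4')
E
```

```text
-0.822187593540451 [ 1.39902918e-02 -6.81418735e-04 -9.99901899e-01] [0.49970725 0.23776584 0.08108292] 0.3783481119271738 [-0.91  0.32  0.44  1.85 -0.15  0.99 -1.23]
0.15101899863597623
```

View pics/wrist4.png

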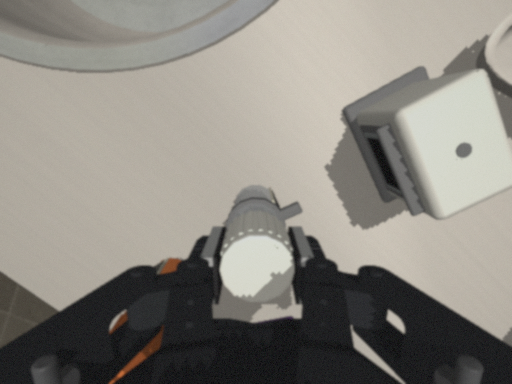

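View pics/side4.png

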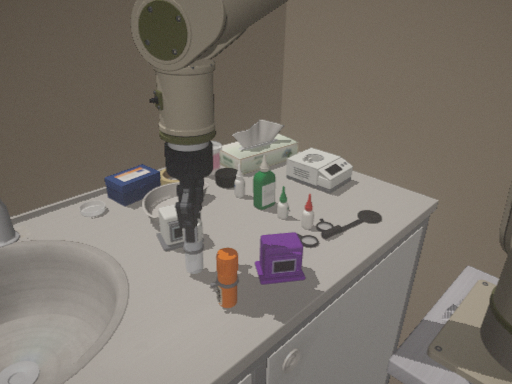

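```bash
python3 - <<'E'
from h import *
s=load('wrist4')
A=ray(s,257,266,.112);T=ray(s,299,208,.059);w=ray(s,381,162,.036)
a=np.arctan2(*(T-A)[[1,0]]);print(A,T,w,a,np.linalg.norm((T-A)[:2]))
for W in (w,np.array([.5825,.198,0])):
  for ax in (A,np.array([.499,.2365,0])):
    d=(W-ax)[:2]; print(d, np.cos(a)*d[0]+np.sin(a)*d[1], -np.sin(a)*d[0]+np.cos(a)*d[1])
cv2.imwrite('pics/w4c.png',cv2.resize(cv2.cvtColor(s['color'],cv2.COLOR_RGB2BGR)[50:290,210:510],(750,600),interpolation=cv2.INTER_CUBIC))
E
```

```text
[0.50214307 0.23729071 0.112     ] [0.52722661 0.22459712 0.059     ] [0.58467282 0.19917921 0.036     ] -0.4684778727269029 0.028112478821572594
[ 0.08252975 -0.0381115 ] 0.09084615356967372 0.003259311791133923
[ 0.08567282 -0.03732079] 0.09329354946014469 0.0053840150594789485
[ 0.08035693 -0.03929071] 0.08943988489605496 0.0012260622648047267
[ 0.0835 -0.0385] 0.09188728078652593 0.003350765533149745
```

View pics/w4c.png

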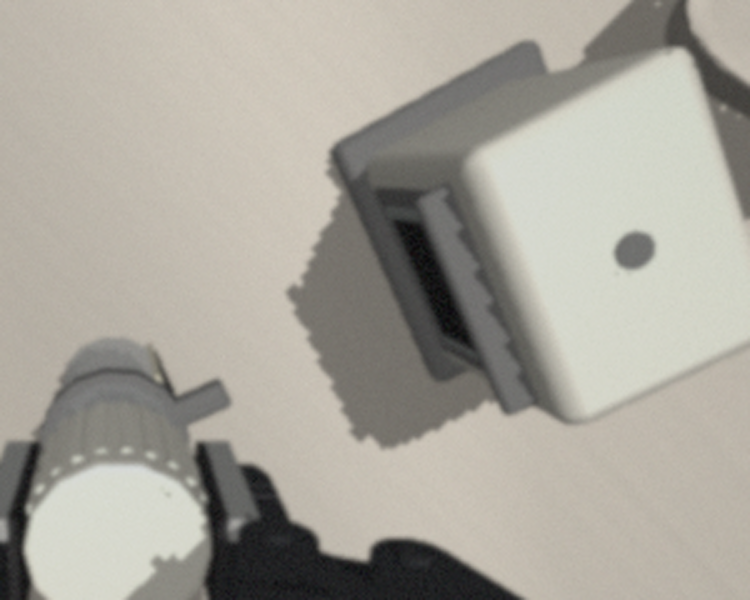

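>>> {"method": "jog_arm", "body": {"increments": "0 0 -0.003 0.03 0.025;0 0 0 0 0.025;0 0 0 0 0.025;0 0 0 0 0.025;0 0 0 0 0.025;0 0 0 0 0.025;0 0 0 0 0.025;0 0 0 0 0.025;0 0 0 0 0.025;0 0 0 0 0.025"}}

```text
time: 5.65
tcp_pos: [0.5, 0.2375, 0.0786]
orientation: [0.003, 0.924, 0.382, 0.007]
force: [-0.5, -0.4, 0.2]
width: 0.386
```

```bash
python3 - <<'E'
from h import *
s=load('top0');W=world(s)
# tallest things and where
m=(W[...,2]>.04)
for (u0,v0,u1,v1,n) in [(255,150,285,250,'row'),(295,80,395,140,'tissue'),(325,150,390,225,'reader'),(180,245,230,290,'purple'),(165,110,250,165,'dish')]:
    A=W[v0:v1,u0:u1].reshape(-1,3); A=A[A[:,2]>.03]; print(n,A.min(0).round(3),A.max(0).round(3))
o=robot.observe();print(o['joints'],o['tcp_pos'])
E
```

```text
row [ 0.395 -0.069  0.03 ] [ 0.676 -0.017  1.121]
tissue [ 0.395 -0.359  0.03 ] [ 0.87  -0.026  1.121]
reader [ 0.395 -0.321  0.03 ] [ 0.661 -0.026  1.121]
purple [ 0.349 -0.026  0.033] [0.43  0.165 1.121]
dish [ 0.395 -0.026  0.03 ] [0.794 0.21  1.121]
[-0.90209191  0.32085719  0.43450192  1.85601388 -0.15242456  0.98529473
 -1.19129177] [0.50002484 0.23748485 0.07858773]
```

>>> {"method": "jog_arm", "body": {"increments": "0 0 0.02 0 0.025;0 0 0.035 0 0.025;0 0 0.04 0 0.025;0 0 0.04 0 0.025;0 0 0.035 0 0.025;0 0 0.015 0 0.025;0 0 0 0 0.025"}}

```text
time: 6.35
tcp_pos: [0.4978, 0.2357, 0.2698]
orientation: [0.003, 0.924, 0.382, 0.005]
force: [0.2, 0.1, -1.3]
width: 0.383
```

>>> {"method": "jog_arm", "body": {"increments": "0.003 -0.015 0 0.05 0.025;0.006 -0.027 0 0.11 0.025;0.006 -0.027 0 0.11 0.025;0.006 -0.027 0 0.11 0.025;0.006 -0.027 0 0.11 0.025;0.006 -0.027 0 0.11 0.025;0.006 -0.027 0 0.11 0.025;0.006 -0.027 0 0.11 0.025;0.006 -0.027 0 0.11 0.025;0.006 -0.027 0 0.11 0.025"}}

```text
time: 7.35
tcp_pos: [0.5504, -0.0276, 0.2566]
orientation: [-0.002, 0.593, 0.805, -0.0]
force: [0.5, 0.6, -1.4]
width: 0.384
```

>>> {"method": "jog_arm", "body": {"increments": "0.006 -0.025 0.004 0.11 0.025;0.006 -0.025 0.002 0.11 0.025;0.006 -0.025 0.002 0.11 0.025;0.006 -0.025 0.002 0.11 0.025;0.006 -0.025 0.002 0.11 0.025;0.006 -0.025 0 0.11 0.025;0.006 -0.025 0 0.11 0.025;0.006 -0.023 0 0.08 0.025;0.003 -0.012 0 0.04 0.025;0 0 0 0 0.025"}}

```text
time: 8.35
tcp_pos: [0.5972, -0.2506, 0.2523]
orientation: [-0.009, 0.171, 0.985, -0.006]
force: [-0.6, 0.5, -0.8]
width: 0.383
```

```bash
cat >> h.py <<'E'
from scipy.spatial.transform import Rotation as Ro
def st():
    o=robot.observe();q=o['orientation'];Y=Ro.from_quat([q[1],q[2],q[3],q[0]]).as_matrix();print('t',o['time'],'psi',np.arctan2(Y[1,1],Y[0,1]),'z',Y[:,2].round(4),o['tcp_pos'].round(4),o['width'],np.round(o['joints'],2),np.round(o['force'],2))
E
python3 - <<'E'
from h import *
st()
for n in ['side','top','wrist']: s=snap(n,n+'5')
E
```

```text
t 8.35 psi 1.2272989941041725 z [-0.0204 -0.0077 -0.9998] [ 0.5972 -0.2506  0.2523] 0.3832528155905484 [-0.1   0.42  0.59  1.38 -0.22  1.43  1.71] [-0.63  0.47 -0.83]
```

View pics/side5.png

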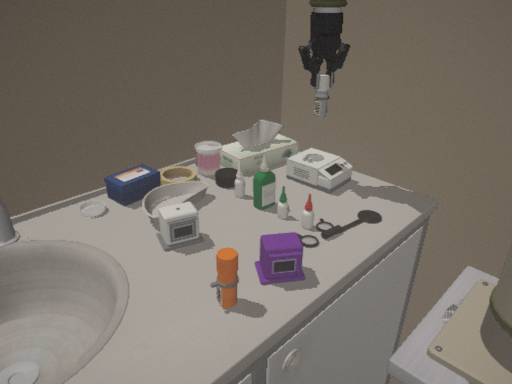

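View pics/wrist5.png

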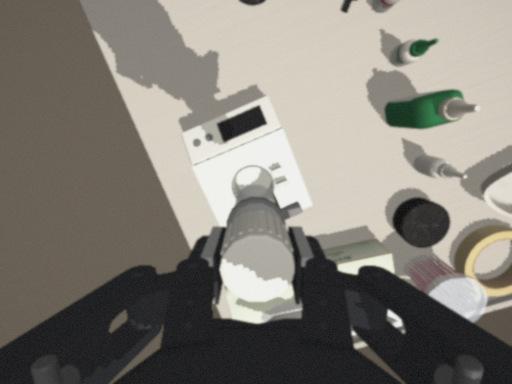

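View pics/top5.png

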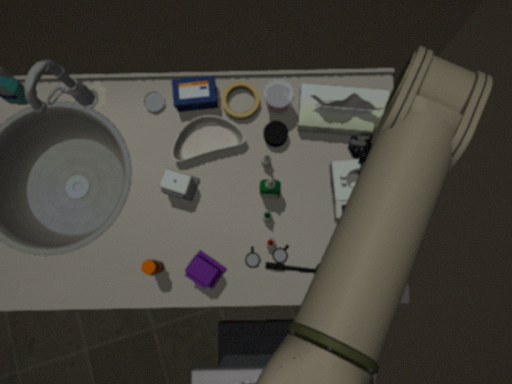

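>>> {"method": "jog_arm", "body": {"increments": "0.009 -0.008 -0.02 0.02 0.025;0.002 -0.002 -0.02 0 0.025;0 0 -0.015 0 0.025;0 0 0 0 0.025;0 0 0 0 0.025"}}

```text
time: 9.0
tcp_pos: [0.6105, -0.2515, 0.1972]
orientation: [-0.008, 0.159, 0.987, -0.003]
force: [-0.8, 0.5, 0.3]
width: 0.382
```

```bash
python3 - <<'E'
from h import *
st()
for n in ['side','wrist']: s=snap(n,n+'6')
b=cv2.cvtColor(load('side6')['color'],cv2.COLOR_RGB2BGR)[60:200,250:390];cv2.imwrite('pics/s6c.png',cv2.resize(b,(600,600),interpolation=cv2.INTER_CUBIC))
b=cv2.cvtColor(load('wrist6')['color'],cv2.COLOR_RGB2BGR)[90:300,170:380];cv2.imwrite('pics/w6c.png',cv2.resize(b,(600,600),interpolation=cv2.INTER_CUBIC))
E
```

```text
t 9.0 psi 1.252255721589689 z [-0.0167 -0.0044 -0.9999] [ 0.6105 -0.2515  0.1972] 0.38246028147244154 [-0.09  0.48  0.57  1.42 -0.25  1.33  1.74] [-0.78  0.45  0.35]
```

View pics/s6c.png

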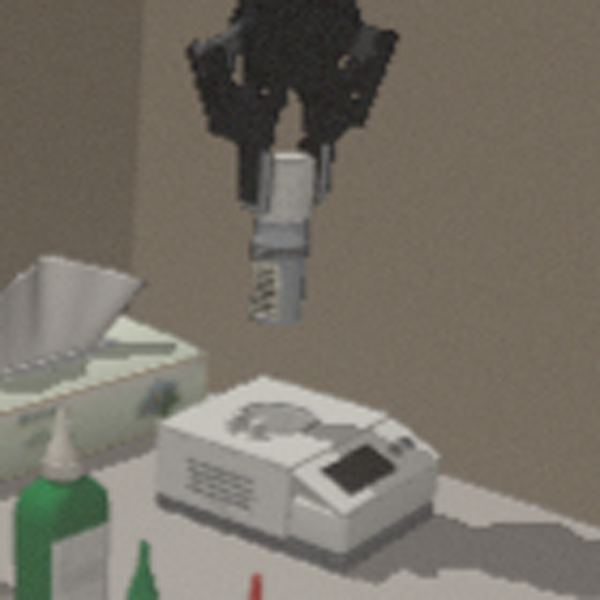

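View pics/w6c.png

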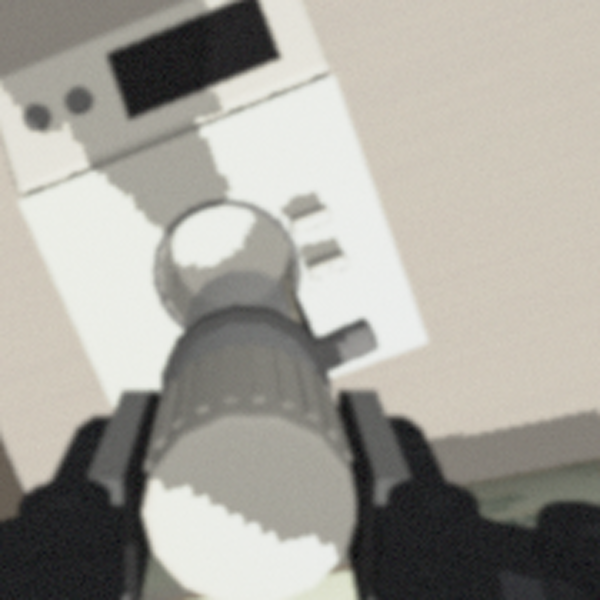

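```bash
python3 - <<'E'
from h import *
from scipy.optimize import least_squares
s=load('wrist6')
f=lambda x,y:(170+x/2.857-.4,90+y/2.857-.4)
def circ(pts,h,r=None):
    P=np.array([ray(s,*f(*p),h)[:2] for p in pts])
    if r: o=least_squares(lambda c:np.hypot(*(P-c).T)-r,P.mean(0)); return o.x,o.fun
    o=least_squares(lambda c:np.hypot(*(P-c[:2]).T)-c[2],[*P.mean(0),.02]); return o.x,o.fun
w=[(155,265),(162,240),(175,222),(195,207),(222,200),(255,206),(275,220),(290,240),(298,265),(158,290),(165,308)]
print('well',circ(w,.06),circ(w,.06,.0235))
tcp=robot.observe()['tcp_pos']; top=tcp[2]-.069+.1
c=[(143,505),(160,455),(200,422),(250,411),(300,425),(340,460),(357,500),(352,545)]
print('cap',circ(c,top),circ(c,top,.017), tcp)
q=np.array([ray(s,*f(*p),.06)[:2] for p in [(20,195),(330,73),(428,343)]]);print(q, np.linalg.norm(q[1]-q[0]),np.linalg.norm(q[2]-q[1]))
e=q[0]-q[1];print('yaw',np.arctan2(e[1],e[0])+np.pi/2); f2=q[2]-q[1];print(np.arctan2(f2[1],f2[0]))
A=circ(c,top,.017)[0]; T=ray(s,*f(362,338),tcp[2]-.069+.047)[:2]; print('tab',T,np.arctan2(*(T-A)[::-1]),np.linalg.norm(T-A))
# side-view tube axis: bottom & cap lines projected
s2=load('side6')
g=lambda x,y:(250+x/4.286-.4,60+y/4.286-.4)
for h,p in((tcp[2]-.069+.1,(292,160)),(tcp[2]-.069,(276,315))): print('side',h,ray(s2,*g(*p),h))
print('well side',ray(s2,*g(276,418),.06))
E
```

```text
well (array([ 0.60898823, -0.26196876,  0.02545861]), array([-8.08199417e-05, -1.47515071e-04, -1.85120849e-04,  1.08776833e-04,
        2.32350328e-04,  2.02824929e-04, -1.27411737e-04, -2.09550399e-04,
        3.72403440e-05, -1.45977857e-04,  3.15203422e-04])) (array([ 0.60688981, -0.26204678]), array([ 1.02628010e-03,  3.05938226e-04, -1.21784742e-04, -2.55246692e-05,
        1.95477382e-04,  6.83720264e-04,  9.43574042e-04,  1.57875574e-03,
        2.59735317e-03,  1.70634569e-03,  2.73996852e-03]))
cap (array([ 0.61150824, -0.25259053,  0.01666139]), array([-1.80920076e-04,  1.41320560e-05,  1.58819031e-04,  2.27469260e-04,
       -1.59600292e-04, -2.75658125e-04, -3.23522995e-06,  2.18993378e-04])) (array([ 0.61185675, -0.25280188]), array([-0.00057523, -0.00016439,  0.00013794,  0.00028658, -0.00010288,
       -0.00031749, -0.00019183, -0.00015617])) [ 0.61060912 -0.25164222  0.19750088]
[[ 0.56070468 -0.32128213]
 [ 0.55520928 -0.20737034]
 [ 0.65657649 -0.20100148]] 0.11404426639623713 0.1015670832334461
yaw 0.04820523494265294
0.06274715853869307
tab [ 0.60783982 -0.22659448] 1.7228873115387668 0.026513464026794543
side 0.22850088068587016 [ 0.60670243 -0.25121754  0.22850088]
side 0.12850088068587015 [ 0.61445354 -0.25960419  0.12850088]
well side [ 0.60940599 -0.26234915  0.06      ]
```

>>> {"method": "jog_arm", "body": {"increments": "-0.001 -0.007 -0.008 0 0.025;0 -0.003 -0.004 0 0.025;0 0 0 0 0.025;0 0 0 0 0.025"}}

```text
time: 9.5
tcp_pos: [0.6099, -0.2632, 0.1865]
orientation: [-0.006, 0.159, 0.987, -0.004]
force: [-0.5, -0.9, -0.4]
width: 0.383
```

```bash
python3 - <<'E'
from h import *
st()
E
```

```text
t 9.5 psi 1.2515190522993471 z [-0.0133 -0.0054 -0.9999] [ 0.6099 -0.2632  0.1865] 0.3834578371600272 [-0.07  0.49  0.57  1.42 -0.26  1.31  1.76] [-0.49 -0.88 -0.43]
```

>>> {"method": "jog_arm", "body": {"increments": "0 0.002 -0.012 0 0.025;0 0 -0.012 0 0.025;0 0 -0.01 0 0.025;0 0 0 0 0.025;0 0 0 0 0.025;0 0 0 0 0.025"}}

```text
time: 10.1
tcp_pos: [0.6095, -0.2604, 0.1485]
orientation: [-0.007, 0.159, 0.987, -0.004]
force: [-0.5, 0.3, -1.0]
width: 0.385
```

```bash
python3 - <<'E'
from h import *
st()
for n in ['side','wrist']: s=snap(n,n+'7')
b=cv2.cvtColor(load('side7')['color'],cv2.COLOR_RGB2BGR)[80:190,260:370];cv2.imwrite('pics/s7c.png',cv2.resize(b,(600,600),interpolation=cv2.INTER_CUBIC))
b=cv2.cvtColor(load('wrist7')['color'],cv2.COLOR_RGB2BGR)[90:300,170:380];cv2.imwrite('pics/w7c.png',cv2.resize(b,(600,600),interpolation=cv2.INTER_CUBIC))
E
```

```text
t 10.1 psi 1.2518834358590938 z [-0.0148 -0.0048 -0.9999] [ 0.6095 -0.2604  0.1485] 0.38513086232894667 [-0.07  0.52  0.56  1.47 -0.27  1.24  1.77] [-0.49  0.31 -1.04]
```

View pics/s7c.png

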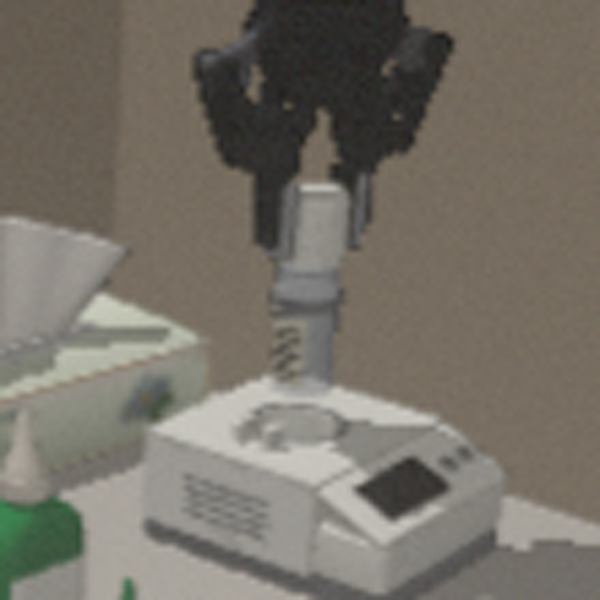

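View pics/w7c.png

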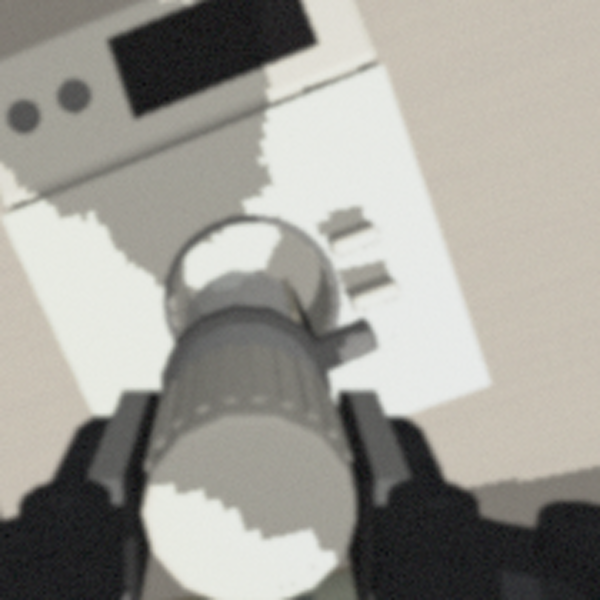

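```bash
cat >> h.py <<'E'
from scipy.optimize import least_squares
def circ(s,uv,h,r=None):
    P=np.array([ray(s,*p,h)[:2] for p in uv])
    if r: o=least_squares(lambda c:np.hypot(*(P-c).T)-r,P.mean(0)); return o.x.round(4)
    o=least_squares(lambda c:np.hypot(*(P-c[:2]).T)-c[2],[*P.mean(0),.02]); return o.x.round(4)
E
python3 - <<'E'
from h import *
s=load('wrist7')
f=lambda x,y:(170+x/2.857-.4,90+y/2.857-.4)
w=[f(*p) for p in [(166,300),(168,275),(182,248),(210,225),(245,215),(285,222),(315,245),(335,275),(341,305)]]
print('well',circ(s,w,.06),circ(s,w,.06,.0235))
tcp=robot.observe()['tcp_pos']; b=tcp[2]-.069
c=[f(*p) for p in [(143,505),(160,455),(200,422),(250,411),(300,425),(340,460),(357,500),(352,545)]]
A=circ(s,c,b+.1);print('cap',A,tcp)
T=ray(s,*f(362,338),b+.047)[:2]; print('tab',T,np.arctan2(*(T-A[:2])[::-1]))
R=cv2.Rodrigues(s['rvec'])[0]; print('cam',-R.T@s['tvec'].ravel())
s2=load('side7')
g=lambda p:((p+.4-[260,80])*600/110).round()
for base in ([.609,-.2615],A[:2]): print('expected side crop: bottom, captop, wellcentre',g(proj(s2,[[*base,b],[*base,b+.1],[*base,.06]])))
# lower edge of tube bottom in wrist? collar
E
```

```text
well [ 0.6093 -0.2618  0.0259] [ 0.6066 -0.2609]
cap [ 0.6106 -0.2618  0.0167] [ 0.60970182 -0.26061459  0.14883551]
tab [ 0.60707999 -0.23581237] 1.7054263089337984
cam [ 0.54965366 -0.24064314  0.29344364]
expected side crop: bottom, captop, wellcentre [[300. 387.]
 [317. 191.]
 [296. 424.]]
expected side crop: bottom, captop, wellcentre [[297. 386.]
 [315. 190.]
 [294. 422.]]
```

>>> {"method": "jog_arm", "body": {"increments": "-0.001 0 -0.005 -0.03 0.025;0 0 -0.003 0 0.025;0 0 0 0 0.025;0 0 0 0 0.025;0 0 0 0 0.025;0 0 0 0 0.025"}}

```text
time: 10.8
tcp_pos: [0.609, -0.2608, 0.141]
orientation: [-0.006, 0.175, 0.985, -0.004]
force: [0.3, -0.2, -0.7]
width: 0.385
```

```bash
python3 - <<'E'
from h import *
st()
for n in ['side','wrist']: s=snap(n,n+'8')
st()
b=cv2.cvtColor(load('side8')['color'],cv2.COLOR_RGB2BGR)[80:190,260:370];cv2.imwrite('pics/s8c.png',cv2.resize(b,(600,600),interpolation=cv2.INTER_CUBIC))
b=cv2.cvtColor(load('wrist8')['color'],cv2.COLOR_RGB2BGR)[90:300,170:380];cv2.imwrite('pics/w8c.png',cv2.resize(b,(600,600),interpolation=cv2.INTER_CUBIC))
E
```

```text
t 10.8 psi 1.2188965702966061 z [-0.0129 -0.005  -0.9999] [ 0.609  -0.2608  0.141 ] 0.3852469779802948 [-0.07  0.53  0.56  1.48 -0.28  1.23  1.74] [ 0.32 -0.2  -0.66]
t 10.9 psi 1.218861372364576 z [-0.0128 -0.005  -0.9999] [ 0.609  -0.2608  0.1411] 0.38219850041190867 [-0.07  0.53  0.56  1.48 -0.28  1.23  1.74] [ 0.91 -0.65 -0.39]
```

View pics/s8c.png

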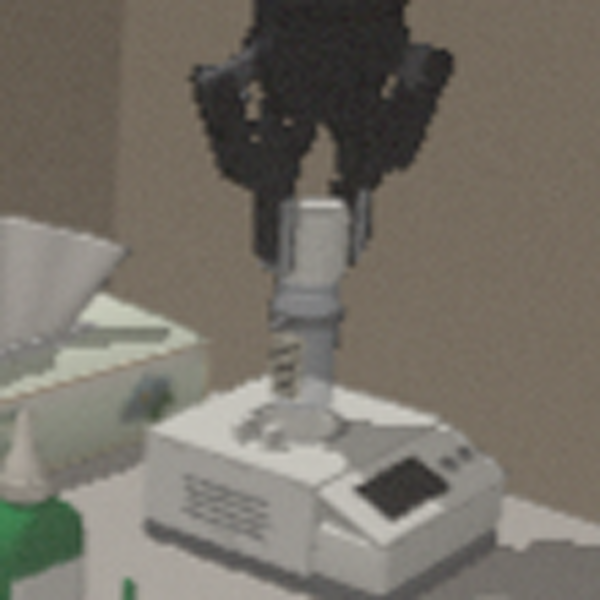

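View pics/w8c.png

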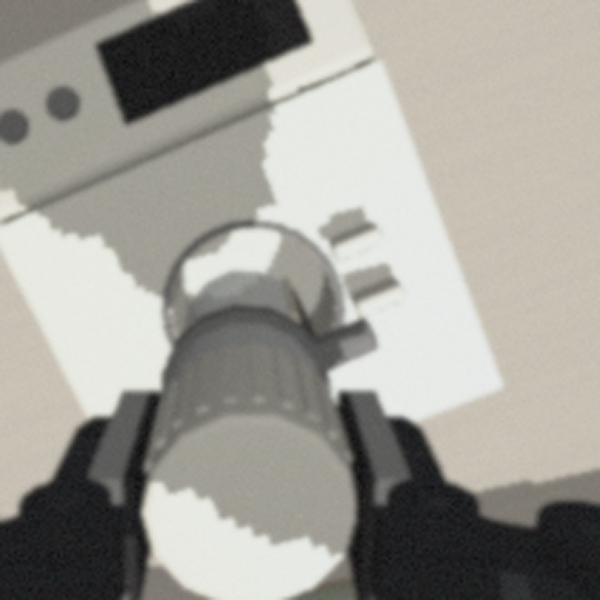

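View pics/side8.png

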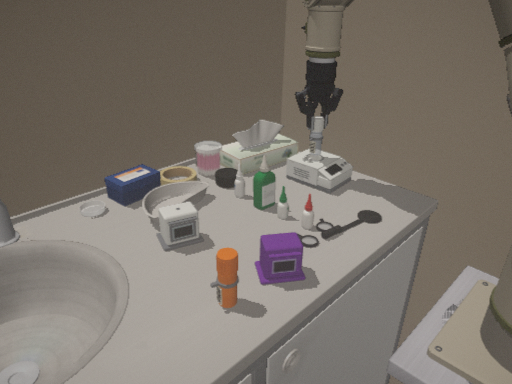

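```bash
python3 - <<'E'
from h import *
s=load('wrist8')
f=lambda x,y:(170+x/2.857-.4,90+y/2.857-.4)
w=[f(*p) for p in [(165,308),(168,282),(182,254),(210,231),(248,221),(288,229),(318,250),(338,280),(345,308)]]
print('well',circ(s,w,.06),circ(s,w,.06,.0235))
b=.141-.069
c=[f(*p) for p in [(143,505),(160,455),(200,422),(250,411),(300,425),(340,460),(357,500),(352,545)]]
A=circ(s,c,b+.1);print('cap',A,'bottom',A[:2]-[.0013,.0005])
T=ray(s,*f(362,338),b+.047)[:2]; print('tab',T,np.arctan2(*(T-A[:2]+[.0007,.0003])[::-1]))
s2=load('side8');g=lambda p:((p+.4-[260,80])*600/110).round()
print(g(proj(s2,[[.609,-.2615,b],[.609,-.2615,b+.1]])))
W=world(load('side8'));W0=world(load('side0'))
d=np.abs(load('side8')['color'].astype(int)-load('side0')['color']).sum(2)[150:240,215:320]; print('changed px around bottles',(d>90).sum())
E
```

```text
well [ 0.6094 -0.2617  0.0258] [ 0.6067 -0.2608]
cap [ 0.6101 -0.2622  0.0167] bottom [ 0.6088 -0.2627]
tab [ 0.60747157 -0.23603584] 1.6435374109378549
[[298. 401.]
 [316. 207.]]
changed px around bottles 45
```

>>> {"method": "jog_arm", "body": {"increments": "0 0.0005 0 0 0.025;0 0 0 0 0.025;0 0 0 0 0.025;0 0 0 0 0.025;0 0 0 0 0.025"}}

```text
time: 11.4
tcp_pos: [0.6091, -0.2603, 0.1412]
orientation: [-0.006, 0.175, 0.985, -0.004]
force: [0.8, -0.2, -0.3]
width: 0.381
```

```bash
python3 - <<'E'
from h import *
st(); print(np.abs(robot.observe()['qvel']).max()); print(close_job())
E
```

```text
t 11.4 psi 1.2189850404960372 z [-0.0127 -0.005  -0.9999] [ 0.6091 -0.2603  0.1412] 0.3808720068307733 [-0.07  0.52  0.56  1.48 -0.28  1.23  1.74] [ 0.83 -0.24 -0.29]
0.0009819555398119279
the job is handed in; nothing more can be done
None
```

I turned the tube to face the scanner, lifted it and carried it over the bottles. I handed the job in with it held still above the reader's well, at 11.4 s of the 42 s allowed. No verdict was reported, so these are my own last measurements:

- **At the scanner:** I gripped the cap, raised the tube about 1 cm and turned it roughly −0.95 rad. The tube's x axis passed about 1–5 mm to the side of the window centre, which was about 91 mm away. I held it there for just over 1 s.
- **Carry:** the underside was about 18–20 cm above the worktop over the row of bottles. The side view showed no visible change in the bottles or pot, and only small pixel changes (45 pixels) in a before-and-after comparison of the bottle area.
- **Final pose:**
  - The underside was about 12 mm above the deck.
  - The tube's axis was about 1–3 mm from the well's centre.
  - The tool was tilted 0.014 rad.
  - The tab was within about 0.05 rad of the direction of the gap.
  - The outside force was about 1 N or less (sensor noise), and the joints were still.

**Disagreements:**
- The camera views differed by 2–3 mm on the well's centre.
- The well's rim fitted about 2 mm larger in radius than stated, possibly because its edge is bevelled.
- One rough reading of the tube's underside in the side view was several millimetres off. I discounted it because a later side picture agreed with the expected position.

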